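Set and lock the press air, then hold the mirror on the heel mark

TASK

Get the repaired shoe ready for its sole check: turn the regulator knob until its white pointer points at the red mark on the dial, then slide the yellow lock hood fully home over the knob. Then lift the mirror by its red bar and angle it until the inspection camera sees the orange heel marker in it, that is, until the mirror squarely faces the yellow bead halfway between lens and marker; the mirror drops back if let go, so finish while still holding it steady at that angle with the fingers. Leave the red mark and the loose things on the bench where they are.

Things in the scene. Friction and masses are not known exactly. Their poses are not given: they have to be found in the camera images.
- regulator: Fixed air regulator: a green base plate, 100 mm (x) by 290 mm (y) and 16 mm thick, screwed to the bench. Origin on the bench under the knob's axis; z up, and its own y runs along the hood's track towards the parked hood (y from -120 mm to +170 mm is plate). A brass gauge, 42 mm across and 35 mm high, stands at y = -92 mm. The white dial round the knob is 84 mm across, its top 18 mm above the bench.
- knob_grip (a point): Point on the regulator knob's axis, 44 mm above the bench, at the height to grip. The black knob carries a bar grip 52 mm long, 14 mm thick and 30 mm tall (26 to 56 mm above the bench) on a 54 mm disc. Its x axis lies along the bar; the white pointer line on top runs to the -x end. z up. It turns about z with slight friction (0.05 N m) and stays where left.
- knob (a joint): Angle of the knob (rad), growing clockwise seen from above, stops at -0.2 and 1.9; the pointer lies along the regulator's -x axis at 0.
- mark_tip (a point): Middle of the small red set mark (13 x 7 mm, 2 mm thick) on the white dial, 34.5 mm from the knob's axis and 20 mm above the bench. Its x axis points from the mark to the knob's axis: the knob is set when its pointer points at the mark, so that both x axes agree.
- mark (a joint): Angle of the red mark (rad) about the same axis, counted as for the knob: the knob is set when both values agree. The mark does not move by itself and is not to be moved.
- hood_fin (a point): The lock: a yellow sheet hood, 97 mm (x) by 80 mm (y), from 18 to 64 mm above the bench, closed at its +y end and open towards the knob. On its roof stands a dark steel fin, 44 mm long (x), 12 mm thick (y), 34 mm tall (64 to 98 mm above the bench). This point lies in the fin, on its centre, 85 mm above the bench; axes as the regulator's. The hood's near edge stands 75 mm from the knob's axis when parked; when home the fin stands 5 mm beyond the knob's axis.
- hood (a joint): Travel of the hood (m): 0 parked, growing as it slides along the regulator's -y over the knob, 0.11 fully home at its stop. It drags with about 2 N and stays where left.
- stand: Fixed mirror stand: a grey yoke on an aluminium rail 460 mm long, 50 mm wide, 15 mm high. Origin on the bench under the mirror's pivot; x runs along the rail from the mirror to the camera fixture; z up. Cross foot 170 mm along y; yoke cheeks at y = +-73 mm (8 mm thick, 24 mm wide along x), 86 mm high.
- mirror_center (a point): Centre of the mirror's reflecting face, on its pivot axis, 75 mm above the bench. The glass is 80 mm (its x) by 110 mm (its y), in a black frame 88 x 118 x 8 mm. z is the mirror's normal, out of the reflecting face; y is the pivot axis.
- mirror_bar (a point): Middle of the red round bar of the mirror's bail handle: 12 mm thick, 96 mm long along the mirror's y, 95 mm from the pivot along the mirror's -x (51 mm clear of the frame's edge). Its two 8 mm arms are 45 mm either side of the middle. It turns with the mirror (same axes).
- mirror (a joint): Tilt of the mirror (rad) about its y: 0 lying flat, face up, with the bar on the robot's side 75 mm above the bench; growing as the bar is lifted and the face turns towards the fixture; stops at 0 and 1.45. At tilt a the bar stands 95 mm x cos(a) from the pivot along the stand's -x and 75 mm + 95 mm x sin(a) above the bench. A light spring and its weight (about 2 N at the bar) drop it back to 0 when it is let go.
- bead (a point): The yellow sighting bead, 18 mm across (this is its centre), exactly halfway between the camera lens and the orange marker, at the same height (160 to 240 mm above the bench) and the same distance along the rail as both. It hangs exactly over the rail's middle line, so the camera sees the marker in the mirror when the mirror's normal, seen from the side, points from the mirror's centre to this bead. Axes as the stand's.
- lens (a point): Front of the lens (32 mm across) of the black inspection camera (48 x 48 mm, 75 mm long with lens), looking along the stand's -x; 65 mm from the bead along the stand's +y. Fixed.
- marker (a point): Centre of the orange round marker, 24 mm across, on the heel of the brown shoe held sole towards the mirror; 65 mm from the bead along the stand's -y. Fixed; the shoe reaches 300 mm from the bead that way, 42 mm above and below it.
- tin_green: Bystander, to be left where it is: a green round polish tin, 83 mm across, 28 mm high. Origin at the centre of its underside, z up.
- tin_blue: Bystander, to be left where it is: a blue round polish tin, 67 mm across, 25 mm high. Origin at the centre of its underside, z up.
- glue: Bystander, to be left where it is: a white glue bottle with a red cap, 56 mm across, 130 mm tall. Origin at the centre of its underside, z up.
- brush: Bystander, to be left where it is: a shoe brush, 170 x 50 x 47 mm, lying bristles down. Origin at the centre of its underside, z up.
- jar: Bystander, to be left where it is: an amber jar with a black cap, 60 mm across, 75 mm tall. Origin at the centre of its underside, z up.
- hammer: Bystander, to be left where it is: a wooden-handled hammer lying down, 260 mm long. Origin at the centre of its underside, z up.
- awl: Bystander, to be left where it is: a wooden-handled awl lying down, 150 mm long. Origin at the centre of its underside, z up.

How it is judged:
By the outcome, as a careful person would: the job done as asked, in the order asked, and still so for the second after the job is handed in, while the arm keeps its last pose, push and grip.
It also fails if it takes over 58 s, if anything falls off the work surface, if the arm or the gripper's body presses on something with over 40 N, if the wrist force passes 120 N, or if a joint passes its speed limit or range.

ROBOT

A 7-joint arm with a two-finger parallel gripper is mounted at the origin on the work surface. World frame = base frame: x ahead of the robot, y to its left, z up, the work surface at z = 0. Lengths are in m, angles in rad, forces in N, time in s.
With the tool pointing down it reaches from about 0.425 to 0.975 m from the base axis. Payload 16.7 kg.
Tool frame: the origin (TCP) lies at the very end of the fingers, on their centre line; the grasp point (between the pads) lies 19 mm behind it; z points along the fingers, y is the line along which they close (so a half turn about z gives the same grasp; the last joint's range is limited). The gripper opens to 85 mm and grips with 20 to 120 N. Pads are 22 mm wide; open, the fingers measure 114 mm over their backs; the gripper's body (76 mm by 85 mm) begins 54 mm behind the grasp point. The pads swing forward as they close: fully open they stand 13 mm farther back than shut.
Start: joints at [1.101, 0.426, 0.074, 1.606, -0.034, 1.111, -0.067], TCP at [0.213, -0.641, 0.199] pointing down, gripper open.
Joint ranges: [-2.85, 2.85], [-0.5, 2.14], [-1.23, 1.37], [0.21, 2.46], [-1.02, 4.16], [0.16, 2.05], [-2.73, 2.73]. Speed limits (rad/s): [1.89, 1.89, 2.39, 2.39, 3.01, 3.01, 3.01].

INTERFACE

Orientations are given as a unit quaternion [w, x, y, z].
In Python, from bench import r gives the robot as it stands.
- The arm moves only by the tool arm_command, never from a script. Its argument "increments" is a list of rows, each a list of 7 numbers: the closure, from -1 (fully open) to 1 (shut), then the shift along the tool's x, y, z in m, then the turn, a rotation vector about the tool's x, y, z in degrees. A call has 1 to 8 rows; each row is the pose to reach, as a shift and turn from the pose commanded when the call began, along the tool's axes at that moment; what a row does not reach only later rows make up. A row lasts 1/10 s, in which the tool goes at most 50 mm and 8.59 degrees, less where a joint would pass 70% of its speed; a pose out of reach is approached as far as the arm can. A call with a gripper value outside its range is refused whole. The fingers move at their own pace and stop on an object; "newtons" is the grip in N (left out, the last holds). Time passes only in rows, so rows that repeat a pose let the fingers close. It gives the time, the measured TCP pose, the force, the opening and the grip force at its end, in the units of the state.
- r.observe(): the state, without advancing time (a new reading comes with each control period).
- r.read_camera(name): name is "side" or "top" or "wrist"; returns the picture (400x640x3 uint8, blue, green, red); there is no depth.
- r.calibration(name): a dict with "intrinsics" (3x3 intrinsics, pixels), "rvec" (rotation vector, rad) and "tvec" (3), from world to camera coordinates, as OpenCV has them. Camera axes: x right, y down, z forward; pixel columns grow to the right and rows downward; lengths in m; the calibration is good to about 2 mm. A picture is of the moment at which its call begins: read the wrist's pose just before it. calibration takes no time and is no camera call; for the wrist camera it gives the pose at the moment of the call.
- r.job_done(): hands the job in; it is judged then, once.
Trained networks look in the newest picture that a camera, given by its name, has taken for a name from the list of things; names that differ only in an ending like _2 or _b are one class to them, and where a whole thing is asked for, a point or a joint stands for the part that bears it (a point fixed in the world has none). Each returns a list of dicts, best first, with "conf" (0 to 1); they miss things now and then, are a little off and sometimes report something else, mostly with a low value. They report only what shows in the picture. A call takes as long as a camera call.
- r.regions_of(camera, thing): "mask" (400x640 bool, what is visible of it) and "box" ([left, top, right, bottom] as shares, 0 to 1, of the picture: columns of its width, rows of its height, round what is visible of it).
- r.mark_of(camera, thing): "point" ([column, row] as shares, 0 to 1, of the picture: columns of its width, rows of its height: a listed point, or the origin of a listed thing).
The state is a dict: "clock": time; "joint_positions": joint angles; "qvel": joint speeds; "effort": joint torques, N m; "eef_pos": TCP position; "eef_rot": TCP orientation; "force": force on the tool from outside, world axes, zero at the start; "wrist_torque": the same for the moment, N m; "grip_width": finger opening in m; "grip_force": force on a finger pad.
Only numpy, scipy, OpenCV 4.12 (cv2) and the standard library are available. Lean on these libraries where they do the work, as an engineer would, in place of code of your own. Each camera call takes 0.05 s, during which the arm holds its last target. There are 200 camera calls.

## Working session

There is one attempt and no reset: what is moved stays moved. The work goes in short steps, Python scripts to look and compute and a tool call to move; the robot and the scene stay as the last step left them, time stands still between calls to the robot, and variables do not carry over. Pictures are saved under pics/ and viewed, at most 10 in all, crops included, and the job is handed in when it is done.

Besides the shell and the picture viewer there is one more tool, called after ">>>" by a JSON object that holds its "method" and its "body". arm_command: Moves the arm, as the interface text tells. Its arguments: {"type":"object","properties":{"increments":{"type":"array","items":{"type":"array","items":{"type":"number"}}},"newtons":{"type":"number"}},"required":["increments"]}

```bash
ls; mkdir -p pics
cat > h.py <<'E'
import numpy as np, cv2
from bench import r
from scipy.spatial.transform import Rotation as R
def cal(c):
    k=r.calibration(c); return np.array(k["intrinsics"],float),cv2.Rodrigues(np.array(k["rvec"],float))[0],np.array(k["tvec"],float).ravel()
def px(c,n):
    m=r.mark_of(c,n); return [(np.array(d["point"])*[640,400],round(d["conf"],2)) for d in m[:2]]
def ray(C,p):
    K,Rm,t=C; d=Rm.T@np.linalg.inv(K)@[p[0],p[1],1]; return -Rm.T@t,d/np.linalg.norm(d)
def atz(C,p,z):
    o,d=ray(C,p); return o+d*(z-o[2])/d[2]
def tri(obs):
    A=np.zeros((3,3));b=np.zeros(3)
    for C,p in obs:
        o,d=ray(C,p);P=np.eye(3)-np.outer(d,d);A+=P;b+=P@o
    X=np.linalg.solve(A,b)
    return X,[np.linalg.norm((np.eye(3)-np.outer(ray(C,p)[1],ray(C,p)[1]))@(X-ray(C,p)[0])) for C,p in obs]
def proj(C,X):
    K,Rm,t=C; q=K@(Rm@np.array(X)+t); return q[:2]/q[2]
E
python3 - <<'E'
from h import *
C={}
for c in("side","top"):
    cv2.imwrite(f"pics/{c}0.png",r.read_camera(c)); C[c]=cal(c); print(c,ray(C[c],(320,200)))
np.set_printoptions(precision=3,suppress=True)
for n,z in dict(regulator=0,knob_grip=.044,mark_tip=.02,hood_fin=.085,stand=0,mirror_center=.075,mirror_bar=.075,bead=None,lens=None,marker=None,tin_green=0,tin_blue=0,glue=0,brush=0,jar=0,hammer=0,awl=0).items():
    o={c:px(c,n) for c in C}
    s=n
    for c in C:
        for p,f in o[c][:1]: s+=f" {c} {p.round(1)} {f} "+(str(atz(C[c],p,z)) if z is not None else "")
    if o["side"] and o["top"]: s+=" TRI %s %s"%tuple(map(lambda v:np.round(v,3),tri([(C[c],o[c][0][0]) for c in C])))
    print(s)
print(r.observe())
E
```

```text
pics
side (array([0.20961605, 0.8535114 , 0.92496371]), array([ 0.30371863, -0.70092296, -0.64533867]))
top (array([0.28597241, 0.0101372 , 1.70581915]), array([ 0.1684247 , -0.02064888, -0.98549822]))
regulator side [303.6 286.8] 0.61 [0.538 0.215 0.   ] top [251.  212.2] 0.97 [0.529 0.206 0.   ] TRI [ 0.536  0.209 -0.008] [0.005 0.005]
knob_grip side [302.9 273.8] 0.75 [0.543 0.206 0.044] top [245.1 209.8] 0.5 [0.531 0.221 0.044] TRI [0.532 0.22  0.064] [0.004 0.004]
mark_tip side [244.7 377.5] 0.35 [0.547 0.513 0.02 ] top [213.1 162.6] 0.29 [0.693 0.34  0.02 ] TRI [ 0.724  0.393 -0.314] [0.05 0.05]
hood_fin side [287.7 299.2] 0.77 [0.529 0.324 0.085] top [211.8 207.7] 0.56 [0.528 0.323 0.085] TRI [0.529 0.323 0.084] [0. 0.]
stand side [350.4 209.9] 0.75 [ 0.528 -0.143 -0.   ] top [358.8 213.8] 0.68 [ 0.534 -0.158  0.   ] TRI [ 0.535 -0.16  -0.016] [0.001 0.001]
mirror_center side [349.6 187.6] 0.85 [ 0.543 -0.168  0.075] top [360.3 208.3] 0.84 [ 0.541 -0.155  0.075] TRI [ 0.539 -0.154  0.086] [0. 0.]
mirror_bar side [377.8 198.8] 0.76 [ 0.439 -0.148  0.075] top [362.6 237.6] 0.73 
[... 1083 characters left out ...]
0.86 [ 0.46  -0.413  0.   ] TRI [ 0.461 -0.418 -0.02 ] [0.002 0.002]
awl side [350.5 188.9] 0.7 [ 0.567 -0.252  0.   ] top [468.7 253.6] 0.56 [ 0.409 -0.527  0.   ] TRI [ 0.538 -0.553 -0.213] [0.121 0.121]
{'clock': 1.8, 'joint_positions': array([ 1.1  ,  0.426,  0.074,  1.606, -0.034,  1.111, -0.067]), 'qvel': array([-0.   , -0.001, -0.001,  0.   , -0.001, -0.   , -0.   ]), 'effort': array([  0.001, -94.953,   3.758, -46.387,   0.019,   0.002,  -0.   ]), 'eef_pos': array([ 0.213, -0.641,  0.199]), 'eef_rot': array([-0.   ,  0.987,  0.16 ,  0.   ]), 'force': array([ 0.431, -0.213,  1.011]), 'wrist_torque': array([ 0.007, -0.005, -0.005]), 'grip_force': 0.0, 'grip_width': 0.08556204522148979}
```

Run:
```python
import cv2,numpy as np
a=cv2.imread("pics/top0.png"); b=cv2.imread("pics/side0.png")
cv2.imwrite("pics/t1.png",cv2.resize(a[130:270,140:440],(800,373),interpolation=cv2.INTER_CUBIC))
cv2.imwrite("pics/s1.png",cv2.resize(b[120:400,200:480],(600,600),interpolation=cv2.INTER_CUBIC))
```

```text
(no output)
```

View pics/t1.png

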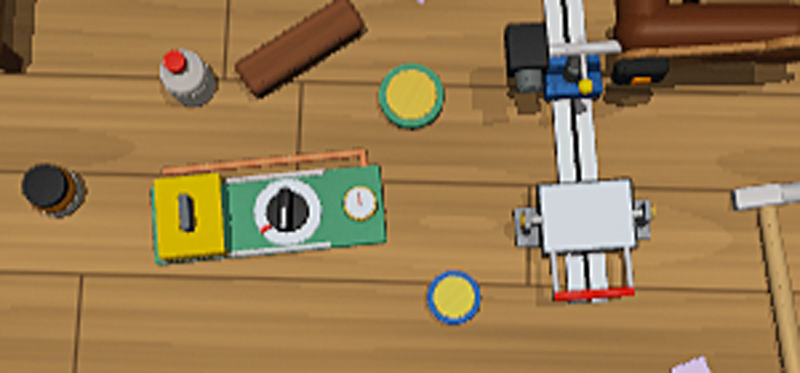

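View pics/s1.png

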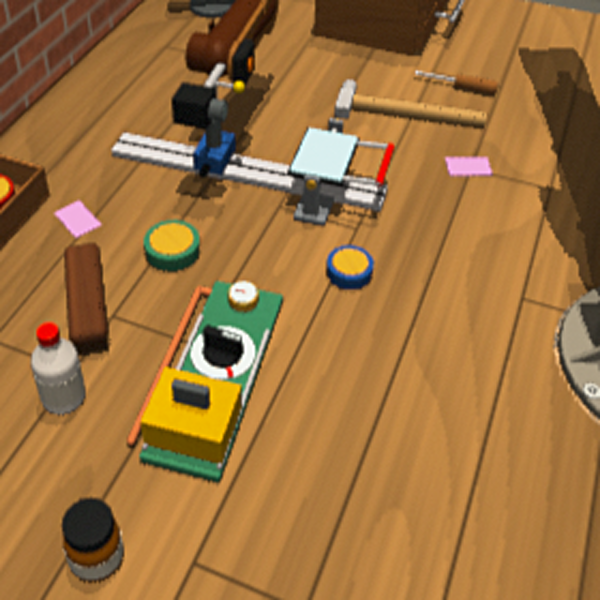

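Top crop: knob at (287,210) with its bar about along world x, red mark at lower left (265,231), hood to the left, orange pipe along the far side of the plate; mirror flat with red bar at (594,294), bead at (585,86). Moving above the regulator.

>>> {"method": "arm_command", "body": {"increments": [[-1,0.03,-0.03,-0.02,0,0,4],[-1,0.54,-0.71,-0.12,0,0,16],[-1,0.54,-0.71,-0.12,0,0,16],[-1,0.54,-0.71,-0.12,0,0,16],[-1,0.54,-0.71,-0.12,0,0,16],[-1,0.54,-0.71,-0.12,0,0,16],[-1,0.54,-0.71,-0.12,0,0,16],[-1,0.54,-0.71,-0.12,0,0,16]]}}

```text
clock: 2.6
eef_pos: [0.3423, -0.2711, 0.2601]
eef_rot: [0.0, 1.0, 0.021, 0.0]
force: [0.9, 0.2, 0.7]
grip_width: 0.0852
grip_force: 0.0
```

>>> {"method": "arm_command", "body": {"increments": [[-1,0.168,-0.475,-0.05,0,0,0],[-1,0.168,-0.475,-0.05,0,0,0],[-1,0.168,-0.475,-0.05,0,0,0],[-1,0.168,-0.475,-0.05,0,0,0],[-1,0.168,-0.475,-0.05,0,0,0],[-1,0.168,-0.475,-0.05,0,0,0],[-1,0.168,-0.475,-0.05,0,0,0],[-1,0.168,-0.475,-0.05,0,0,0]]}}

```text
clock: 3.4
eef_pos: [0.4593, 0.1095, 0.2998]
eef_rot: [0.0, 1.0, 0.021, 0.001]
force: [0.3, -0.9, 0.0]
grip_width: 0.0854
grip_force: 0.0
```

>>> {"method": "arm_command", "body": {"increments": [[-1,0.03,-0.09,0,0,0,0],[-1,0.03,-0.09,0,0,0,0],[-1,0.03,-0.09,0,0,0,0]]}}

```text
clock: 3.7
eef_pos: [0.4853, 0.2045, 0.2991]
eef_rot: [-0.001, 1.0, 0.024, -0.0]
force: [-0.6, -0.2, 0.3]
grip_width: 0.0857
grip_force: 0.0
```

Run:
```python
from h import *
np.set_printoptions(precision=3,suppress=True)
s=r.observe();print(s["eef_pos"],s["eef_rot"])
C=cal("wrist");im=r.read_camera("wrist");cv2.imwrite("pics/w1.png",im);print(ray(C,(320,200)))
for n,z in dict(regulator=0,knob_grip=.044,mark_tip=.02,hood_fin=.085).items():
    print(n,[(p.round(1),f,atz(C,p,z)) for p,f in px("wrist",n)[:1]])
```

```text
[0.485 0.204 0.299] [-0.001  1.     0.024 -0.   ]
(array([0.563, 0.208, 0.474]), array([-0.308, -0.025, -0.951]))
regulator [(array([311.9, 124.3]), 0.93, array([0.535, 0.215, 0.   ]))]
knob_grip [(array([311.3, 122.5]), 0.56, array([0.54 , 0.216, 0.044]))]
mark_tip [(array([422.8,  17.2]), 0.46, array([0.687, 0.069, 0.02 ]))]
hood_fin [(array([221.4, 130.7]), 0.89, array([0.526, 0.333, 0.085]))]
```

View pics/w1.png

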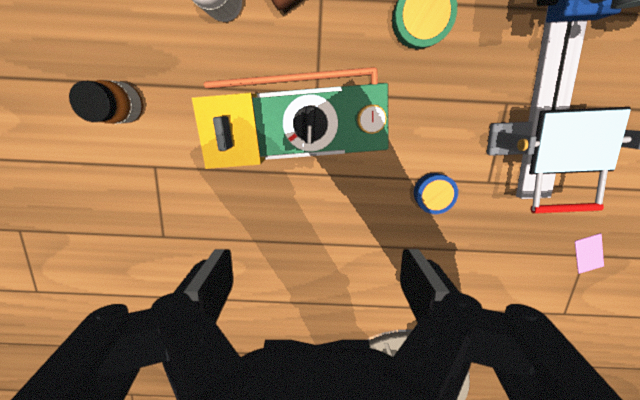

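Wrist view: knob at (310,123), pointer straight down at (308,133), red mark at (292,138), fin at (222,131).

```bash
cat > k.py <<'E'
from h import *
import sys
def dial(im,C,c0,rad=45):
    hsv=cv2.cvtColor(im,cv2.COLOR_BGR2HSV).astype(int);H,S,V=hsv[...,0],hsv[...,1],hsv[...,2]
    yy,xx=np.mgrid[:400,:640];near=np.hypot(xx-c0[0],yy-c0[1])<rad
    red=near&((H<6)|(H>173))&(S>130)&(V>90)
    wh=near&(S<50)&(V>150)
    P=lambda m,z:np.array([atz(C,(x,y),z) for x,y in zip(xx[m],yy[m])])
    rm=P(red,.02).mean(0)
    W=P(wh,.018)
    hull=cv2.convexHull(W[:,:2].astype(np.float32)*1000);c,rr=cv2.minEnclosingCircle(hull)
    return rm,np.array(c)/1000,rr,red.sum(),wh.sum()
E
python3 - <<'E'
from k import *
np.set_printoptions(precision=4,suppress=True)
C=cal("wrist");im=cv2.imread("pics/w1.png")
print(dial(im,C,(310,123),34))
hsv=cv2.cvtColor(im,cv2.COLOR_BGR2HSV).astype(int);H,S,V=hsv[...,0],hsv[...,1],hsv[...,2]
def blob(m,z):
    n,l,st,_=cv2.connectedComponentsWithStats(m.astype(np.uint8));i=1+st[1:,4].argmax();ys,xs=np.where(l==i)
    W=np.array([atz(C,p,z)[:2] for p in zip(xs,ys)])*1000
    print(cv2.minAreaRect(W.astype(np.float32)),len(W))
sub=np.zeros((400,640),bool);sub[80:180,180:400]=1
blob(sub&(H>20)&(H<35)&(S>150),.064)
blob(sub&(H>60)&(H<90)&(S>80),.016)
cv2.imwrite("pics/w1c.png",cv2.resize(im[75:180,190:400],(800,400),interpolation=cv2.INTER_CUBIC))
E
```

```text
(array([0.5164, 0.236 , 0.02  ]), array([0.5366, 0.2099]), 50.64292907714844, np.int64(33), np.int64(1539))
((524.6646118164062, 323.4100646972656), (96.76923370361328, 81.01848602294922), 6.7895283699035645) 3487
((545.9697265625, 146.14096069335938), (97.74935913085938, 108.69232177734375), 6.730469703674316) 2810
```

View pics/w1c.png

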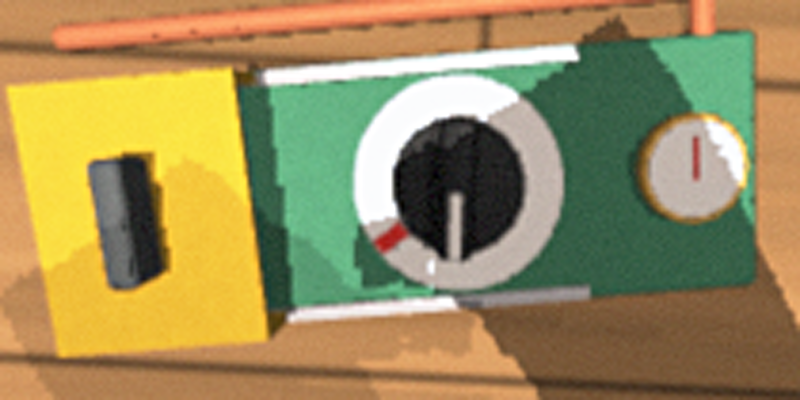

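Zoomed: white pointer runs (455,195)→(453,258), red mark at (392,237); dial, hood and plate yaw clear (about 6.75°).

Run:
```python
from h import *
C=cal("wrist")
f=lambda u,v,z:atz(C,(190+(u+.5)/3.81,75+(v+.5)/3.81),z)
a,b=f(455,195,.056),f(453,258,.056);d=b-a;print(a,b,np.degrees(np.arctan2(d[1],d[0])))
m=f(392,237,.02)[:2]-[.5382,.2092];print(m,np.degrees(np.arctan2(m[1],m[0])),np.hypot(*m))
# dial center from ellipse extents, crop (353..565, 72..291)
print(f(459,182,.018))
s=r.observe();print(s["eef_pos"],R.from_quat(np.roll(s["eef_rot"],-1)).as_matrix())
```

```text
[0.53572658 0.20930872 0.056     ] [0.51266572 0.20928186 0.056     ] -179.93326634874336
[-0.02240799  0.02579915] 130.97612450068488 0.03417183489450693
[0.53842875 0.208616   0.018     ]
[0.48539981 0.19743812 0.29918873] [[ 9.99202133e-01  3.99381938e-02  1.93684208e-04]
 [ 3.99383015e-02 -9.99201975e-01 -5.88261758e-04]
 [ 1.70035531e-04  5.95527822e-04 -9.99999808e-01]]
```

>>> {"method": "arm_command", "body": {"increments": [[-1,0.0537,-0.0165,0.05,0,0,1.8],[-1,0.0537,-0.0165,0.1,0,0,1.8],[-1,0.0537,-0.0165,0.15,0,0,1.8],[-1,0.0537,-0.0165,0.18,0,0,1.8],[-1,0.0537,-0.0165,0.18,0,0,1.8],[-1,0.0537,-0.0165,0.18,0,0,1.8]]}}

```text
clock: 4.55
eef_pos: [0.5385, 0.2168, 0.1203]
eef_rot: [0.0, 1.0, 0.005, -0.0]
force: [0.7, 0.1, 1.6]
grip_width: 0.0855
grip_force: 0.0
```

Run:
```python
from h import *
np.set_printoptions(precision=4,suppress=True)
s=r.observe();print(s["eef_pos"],s["eef_rot"],s["qvel"])
C=cal("wrist");im=r.read_camera("wrist");cv2.imwrite("pics/w2.png",im)
import pickle;pickle.dump(C,open("w2.pkl","wb"))
for n,z in dict(regulator=0,knob_grip=.044,mark_tip=.02,hood_fin=.085).items():
    print(n,[(p.round(1),f,atz(C,p,z)) for p,f in px("wrist",n)[:1]])
print(r.observe()["eef_pos"], [proj(C,x).round() for x in ([.538,.216,.056],s["eef_pos"])])
```

```text
[0.5385 0.2168 0.1203] [ 0.0001  1.      0.0046 -0.0002] [ 0.0026 -0.0421 -0.0158 -0.0361 -0.002   0.0052  0.0011]
regulator [(array([318.2, 186.7]), 0.7, array([0.5348, 0.2152, 0.    ]))]
knob_grip [(array([317.3, 194.7]), 0.78, array([0.5393, 0.2164, 0.044 ]))]
mark_tip [(array([288.7, 206.9]), 0.58, array([0.5189, 0.2449, 0.02  ]))]
hood_fin [(array([173.4, 230.3]), 0.56, array([0.5213, 0.3302, 0.085 ]))]
[0.5395 0.2176 0.1215] [array([318., 200.]), array([317., 230.])]
```

View pics/w2.png

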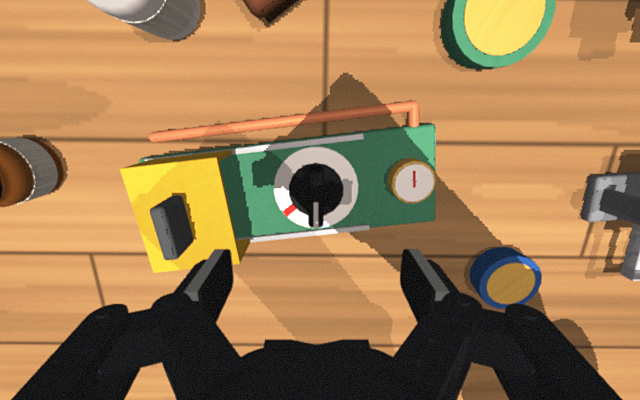

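Knob centred at about (316,189), pointer (316,205)→(316,225), mark at (290,211). Measuring precisely from this settled picture.

Run:
```python
from k import *
import pickle
np.set_printoptions(precision=4,suppress=True)
C=pickle.load(open("w2.pkl","rb"));im=cv2.imread("pics/w2.png")
hsv=cv2.cvtColor(im,cv2.COLOR_BGR2HSV).astype(int);H,S,V=hsv[...,0],hsv[...,1],hsv[...,2]
def blob(m,z,name):
    n,l,st,_=cv2.connectedComponentsWithStats(m.astype(np.uint8));i=1+st[1:,4].argmax();ys,xs=np.where(l==i)
    W=np.array([atz(C,p,z)[:2] for p in zip(xs,ys)])*1000
    print(name,cv2.minAreaRect(W.astype(np.float32)),W.mean(0),len(W),xs.mean(),ys.mean())
    return W
def box(a,b,c,d):
    m=np.zeros((400,640),bool);m[b:d,a:c]=1;return m
blob(box(110,140,260,280)&(H>20)&(H<35)&(S>150),.064,"hood")
m=blob(box(275,195,308,225)&((H<6)|(H>173))&(S>110),.02,"mark").mean(0)/1000
p=blob(box(308,198,325,229)&(S<60)&(V>110),.056,"ptr")
W=blob(box(270,140,360,235)&(S<60)&(V>110)&~box(308,198,325,229),.018,"dial")
print(cv2.fitEllipse(cv2.convexHull(W.astype(np.float32))))
k=np.array([.5385,.2165]);d=m-k;print(d,np.hypot(*d),np.degrees(np.arctan2(d[1],d[0])))
```

```text
hood ((525.7151489257812, 325.8731994628906), (101.1679458618164, 93.06696319580078), 7.211427211761475) [532.1961 330.588 ] 7422 182.56548100242523 207.19994610617084
mark ((516.1455078125, 244.2324676513672), (6.232115745544434, 13.787150382995605), 38.61935043334961) [516.1205 244.2212] 82 289.4390243902439 209.4512195121951
ptr ((524.0155639648438, 217.39340209960938), (24.593719482421875, 14.347166061401367), 0.5716823935508728) [521.5321 217.2395] 157 316.140127388535 217.74522292993632
dial ((540.9305419921875, 217.99806213378906), (89.9930191040039, 84.17880249023438), 2.9329986572265625) [551.7725 217.3232] 3091 316.2374636040116 174.26658039469427
((546.439453125, 219.3469696044922), (94.6362075805664, 99.95093536376953), 122.0627212524414)
[-0.0224  0.0277] 0.0356272874871696 128.91412749264342
```

>>> {"method": "arm_command", "body": {"increments": [[-1,-0.001,0,0.045,0,0,0],[-1,-0.001,0,0.075,0,0,0],[-1,-0.001,0,0.088,0,0,0],[-1,-0.001,0,0.088,0,0,0],[1,-0.001,0,0.088,0,0,0],[1,-0.001,0,0.088,0,0,0],[1,-0.001,0,0.088,0,0,0],[1,-0.001,0,0.088,0,0,0]], "newtons": 40}}

```text
clock: 5.6
eef_pos: [0.5378, 0.2175, 0.032]
eef_rot: [-0.0, 1.0, 0.005, 0.001]
force: [0.4, 0.0, 0.5]
grip_width: 0.0282
grip_force: 0.0
```

>>> {"method": "arm_command", "body": {"increments": [[1,0,0,0,0,0,0],[1,0,0,0,0,0,0],[1,0,0,0,0,0,0]]}}

```text
clock: 5.9
eef_pos: [0.5373, 0.2174, 0.0312]
eef_rot: [-0.0, 1.0, 0.005, 0.0]
force: [0.4, -0.1, -0.5]
grip_width: 0.0001
grip_force: 0.0
```

Run:
```python
from h import *
im=r.read_camera("wrist");b=r.read_camera("side");print(r.observe()["grip_width"],r.observe()["grip_force"])
cv2.imwrite("pics/g1.png",np.hstack([cv2.resize(im[100:400,170:470],(400,400)),cv2.resize(b[220:340,240:360],(400,400),interpolation=cv2.INTER_CUBIC)]))
```

```text
0.00041560817231545063 0.0
```

View pics/g1.png

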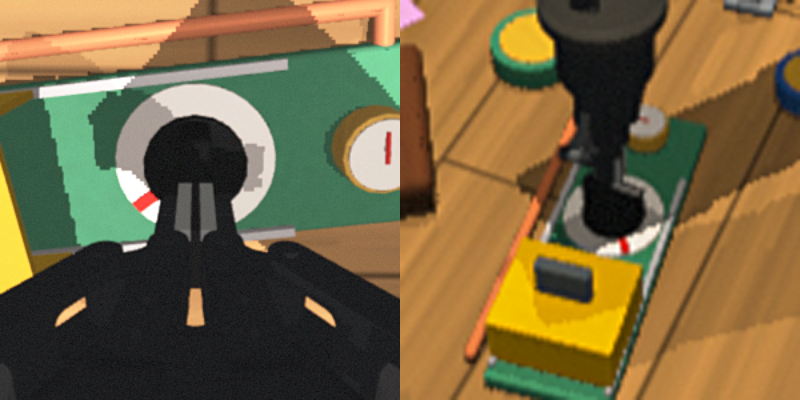

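Run:
```python
from h import *
import pickle
C2=pickle.load(open("w2.pkl","rb"))
for z in(.018,.026,.056):print(z,proj(C2,[.5377,.2173,z]).round(1))
S=cal("side");s=r.observe()
print("tcp side",proj(S,s["eef_pos"]).round(1),"axis top",proj(S,[.5377,.2173,.056]).round(1))
im=r.read_camera("wrist");b=r.read_camera("side")
g=lambda a:(255*(np.clip(a/255.,0,1))**.4).astype(np.uint8)
W=cal("wrist")
A=cv2.resize(g(im)[160:310,240:390],(400,400),interpolation=cv2.INTER_CUBIC);B=cv2.resize(g(b)[230:300,270:340],(400,400),interpolation=cv2.INTER_CUBIC)
for x in(-.026,.026):
  for y in(-.007,.007):
    for z in(.026,.056):
      p=proj(W,[.5377+x,.2173+y,z]);cv2.circle(A,tuple(int(v) for v in (p-[240,160])*400/150),3,(0,0,255) if z>.05 else (0,255,255),-1)
      p=proj(S,[.5377+x,.2173+y,z]);cv2.circle(B,tuple(int(v) for v in (p-[270,230])*400/70),3,(0,0,255) if z>.05 else (0,255,255),-1)
cv2.imwrite("pics/g2.png",np.hstack([A,B]))
```

```text
0.018 [316.3 188.6]
0.026 [316.3 190.9]
0.056 [316.3 200.5]
tcp side [303.3 280.5] axis top [302.9 274.6]
```

View pics/g2.png

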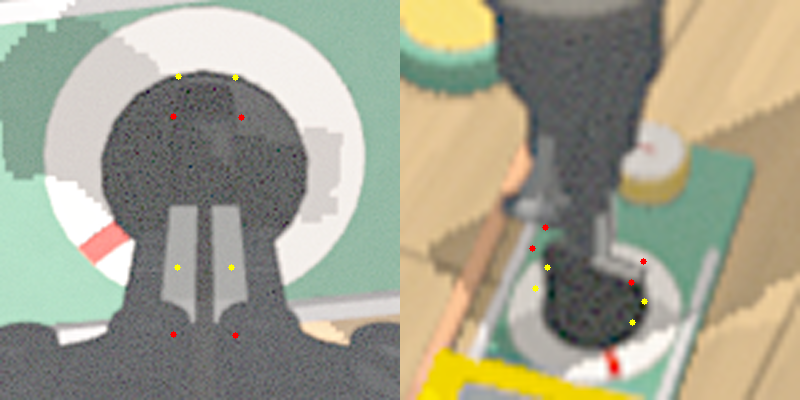

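Fingers are shut with nothing between them, so something differs from my model of the bar. One montage of the earlier pictures, brightened, with the predicted bar corners.

Run:
```python
from h import *
import pickle
C2=pickle.load(open("w2.pkl","rb"));S=cal("side");W=cal("wrist")
g=lambda a:(255*(np.clip(a/255.,0,1))**.4).astype(np.uint8)
def crop(im,C,x,y,n,dots=1):
    A=cv2.resize(g(im)[y:y+n,x:x+n],(400,300 if 0 else 400),interpolation=cv2.INTER_CUBIC)
    if dots:
      for dx in(-.026,.026):
       for dy in(-.007,.007):
        for z in(.026,.056):
          p=proj(C,[.5377+dx,.2173+dy,z]);cv2.circle(A,tuple(int(v) for v in (p+.5-[x,y])*400/n),2,(0,0,255) if z>.05 else (0,255,255),-1)
    return A
cv2.imwrite("pics/g3.png",np.hstack([crop(cv2.imread("pics/w2.png"),C2,270,145,95),crop(cv2.imread("pics/side0.png"),S,280,255,50)]))
```

```text
(no output)
```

View pics/g3.png

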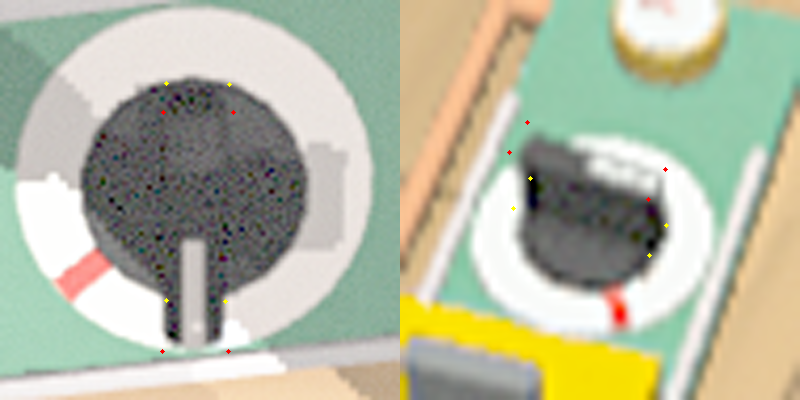

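>>> {"method": "arm_command", "body": {"increments": [[1,0,0,0,0,0,6],[1,0,0,0,0,0,12],[1,0,0,0,0,0,12]]}}

```text
clock: 6.4
eef_pos: [0.5374, 0.2174, 0.0312]
eef_rot: [0.0, 0.995, -0.1, 0.0]
force: [0.4, -1.2, -1.1]
grip_width: 0.0
grip_force: 0.0
```

Run:
```python
from h import *
np.set_printoptions(precision=3,suppress=True)
s=r.observe();print({k:s[k] for k in("force","wrist_torque","grip_width","grip_force","eef_pos","eef_rot")})
K,_,_=cal("wrist");print(K)
im=r.read_camera("wrist");cv2.imwrite("pics/raw4.png",im)
W=cal("wrist")
for p,z in(("knob_grip",.044),("mark_tip",.02)): print(p,[(q,f,atz(W,q,z)) for q,f in px("wrist",p)[:1]])
q=[proj(W,[.5377,.2173,z]).round() for z in (.02,.031,.056)];print(q)
```

```text
{'force': array([ 0.402, -1.173, -1.136]), 'wrist_torque': array([-0.026,  0.002, -0.044]), 'grip_width': 2.7894683868680012e-05, 'grip_force': 0.0, 'eef_pos': array([0.537, 0.217, 0.031]), 'eef_rot': array([ 0.   ,  0.995, -0.1  ,  0.   ])}
[[289.118   0.    316.213]
 [  0.    289.118 197.118]
 [  0.      0.      1.   ]]
knob_grip [(array([318.528, 235.68 ]), 0.63, array([0.539, 0.216, 0.044]))]
mark_tip [(array([285.12, 257.2 ]), 0.41, array([0.516, 0.245, 0.02 ]))]
[array([317., 222.]), array([317., 229.]), array([318., 246.])]
```

The wrist moment of −0.044 N m matches the knob's friction, so the knob may well be turning and the width reading may be misleading. I'll finish the turn, then lift off and check by picture.

>>> {"method": "arm_command", "body": {"increments": [[1,0,0,0,0,0,7],[1,0,0,0,0,0,14],[1,0,0,0,0,0,21],[1,0,0,0,0,0,28],[1,0,0,0,0,0,35],[1,0,0,0,0,0,39.8],[1,0,0,0,0,0,39.8],[1,0,0,0,0,0,39.8]]}}

```text
clock: 7.35
eef_pos: [0.5369, 0.2182, 0.031]
eef_rot: [0.0, 0.902, -0.431, 0.0]
force: [0.6, 0.5, 0.8]
grip_width: 0.0002
grip_force: 0.0
```

>>> {"method": "arm_command", "body": {"increments": [[-1,0,0,0,0,0,0],[-1,0,0,0,0,0,0],[-1,0,0,0,0,0,0],[-1,0,0,-0.04,0,0,0],[-1,0,0,-0.09,0,0,0],[-1,0,0,-0.09,0,0,-8],[-1,0,0,-0.09,0,0,-8],[-1,0,0,-0.09,0,0,-8]]}}

```text
clock: 8.15
eef_pos: [0.5369, 0.217, 0.1205]
eef_rot: [0.0, 0.929, -0.37, -0.0]
force: [0.1, -0.8, -1.1]
grip_width: 0.0853
grip_force: 0.0
```

Run:
```python
from h import *
import pickle
np.set_printoptions(precision=4,suppress=True)
s=r.observe();print(s["eef_pos"],s["eef_rot"],s["grip_width"])
C=cal("wrist");im=r.read_camera("wrist");cv2.imwrite("pics/w5.png",im);pickle.dump(C,open("w5.pkl","wb"))
# rectify top of knob plane z=.056, and z=.02, 0.25mm/px, world x up, y left
def rect(z):
    src=np.float32([[.5377+a,.2173+b,z] for a,b in((.05,.05),(.05,-.05),(-.05,-.05),(-.05,.05))])
    H=cv2.getPerspectiveTransform(np.float32([proj(C,x) for x in src]),np.float32([[0,0],[400,0],[400,400],[0,400]]));return cv2.warpPerspective(im,H,(400,400))
g=lambda a:(255*(a/255.)**.5).astype(np.uint8)
cv2.imwrite("pics/g5.png",np.hstack([g(rect(.056)),g(rect(.02))]))
```

```text
[0.5369 0.217  0.1205] [ 0.0002  0.929  -0.37   -0.0005] 0.08525971661233625
```

View pics/g5.png

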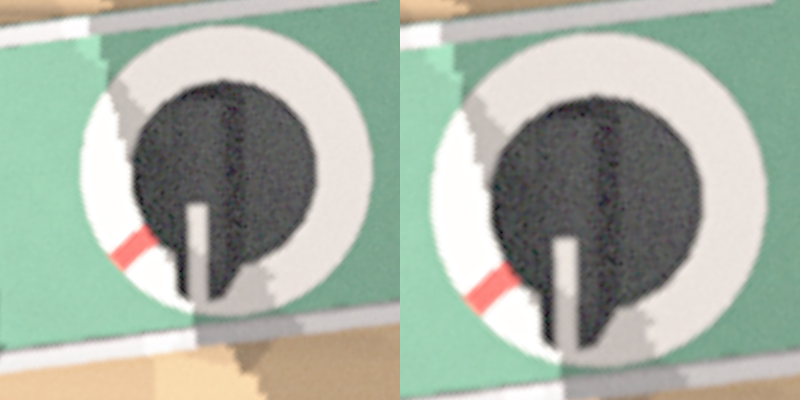

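Picture: the pointer still points straight down (197,205)→(200,305), mark at lower left (135,248): the knob did not turn. The geometry of the wrist view (open tips 171 px apart, tip row 250 open and 237 shut) says the real fingertips end about 35 mm short of the reported TCP, so they shut above the bar. I'll confirm numerically by going about 30 mm lower in steps.

>>> {"method": "arm_command", "body": {"increments": [[-1,0.0,0.0,0.01,0,0,-8.5],[-1,0,0,0.02,0,0,-17],[-1,0,0,0.03,0,0,-25.5],[-1,0,0,0.05,0,0,-34],[-1,0,0,0.08,0,0,-42.5],[-1,0,0,0.1,0,0,-44],[-1,0,0,0.105,0,0,-44],[-1,0,0,0.105,0,0,-44]]}}

```text
clock: 9.0
eef_pos: [0.5367, 0.2165, 0.0151]
eef_rot: [0.001, 1.0, 0.005, -0.001]
force: [0.5, -0.0, -0.4]
grip_width: 0.0854
grip_force: 0.0
```

>>> {"method": "arm_command", "body": {"increments": [[0,0,0,0,0,0,0],[0.6,0,0,0.0,0,0,0],[0.6,0,0,0.0,0,0,0],[1,0,0,0.0,0,0,0],[1,0,0,0.0,0,0,0],[1,0,0,0.0,0,0,0],[1,0,0,0.0,0,0,0]], "newtons": 40}}

```text
clock: 9.7
eef_pos: [0.5375, 0.2175, 0.0166]
eef_rot: [-0.0, 1.0, 0.007, 0.0]
force: [-1.3, -0.3, 6.0]
grip_width: 0.0123
grip_force: 40.0
```

Contact confirmed: 40 N at the bar's top edge. Opening, going 14 mm deeper and gripping properly.

>>> {"method": "arm_command", "body": {"increments": [[-0.3,0,0,0,0,0,0],[-0.3,0,0,0,0,0,0],[-0.3,0,0,0.014,0,0,0],[-0.3,0,0,0.014,0,0,0],[1,0,0,0.014,0,0,0],[1,0,0,0.014,0,0,0],[1,0,0,0.014,0,0,0],[1,0,0,0.014,0,0,0]]}}

```text
clock: 10.5
eef_pos: [0.5375, 0.2175, 0.0024]
eef_rot: [-0.0, 1.0, 0.007, 0.0]
force: [0.1, -0.6, 2.9]
grip_width: 0.013
grip_force: 42.3
```

Run:
```python
from h import *
np.set_printoptions(precision=3,suppress=True)
s=r.observe();print(s["wrist_torque"],s["force"],s["grip_width"],s["grip_force"],s["eef_pos"],s["eef_rot"])
```

```text
[-0.099  0.115 -0.053] [ 0.134 -0.594  2.875] 0.013031682244209733 42.25882530212402 [0.537 0.217 0.002] [-0.     1.     0.007  0.   ]
```

>>> {"method": "arm_command", "body": {"increments": [[1,0,0,0,0,0,8],[1,0,0,0,0,0,16],[1,0,0,0,0,0,24],[1,0,0,0,0,0,32],[1,0,0,0,0,0,40],[1,0,0,0,0,0,47],[1,0,0,0,0,0,51.9],[1,0,0,0,0,0,51.9]]}}

```text
clock: 11.3
eef_pos: [0.5372, 0.2168, 0.0024]
eef_rot: [0.0, 0.901, -0.433, 0.0]
force: [-2.8, -4.9, 6.1]
grip_width: 0.0132
grip_force: 43.1
```

>>> {"method": "arm_command", "body": {"increments": [[1,0,0,0,0,0,0],[-0.4,0,0,0,0,0,0],[-0.6,0,0,0,0,0,0],[-1,0,0,-0.03,0,0,0],[-1,0,0,-0.07,0,0,0],[-1,0,0,-0.1,0,0,0],[-1,0,0,-0.1,0,0,0],[-1,0,0,-0.1,0,0,0]]}}

```text
clock: 12.1
eef_pos: [0.5375, 0.2179, 0.1026]
eef_rot: [-0.001, 0.902, -0.431, 0.0]
force: [-0.4, -0.1, -1.2]
grip_width: 0.0852
grip_force: 0.0
```

Run:
```python
from h import *
import pickle
np.set_printoptions(precision=4,suppress=True)
s=r.observe();print(s["eef_pos"],s["eef_rot"],s["force"])
C=cal("wrist");im=r.read_camera("wrist");cv2.imwrite("pics/w6.png",im);pickle.dump(C,open("w6.pkl","wb"))
k=np.array([.5377,.2173])
yy,xx=np.mgrid[:400,:640];hsv=cv2.cvtColor(im,cv2.COLOR_BGR2HSV).astype(int);H,S,V=hsv[...,0],hsv[...,1],hsv[...,2]
pts=np.stack([xx.ravel(),yy.ravel()],1)
def world(z):
    K,Rm,t=C;d=(np.linalg.inv(K)@np.c_[pts,np.ones(len(pts))].T).T@Rm;o=-Rm.T@t;return (o[:2]+d[:,:2]*((z-o[2])/d[:,2])[:,None]).reshape(400,640,2)
w=world(.02)-k;m=(np.hypot(w[...,0],w[...,1])<.045)&((H<6)|(H>173))&(S>110)
W=w[m];print("mark",m.sum(),W.mean(0),np.degrees(np.arctan2(*W.mean(0)[::-1])),np.hypot(*W.mean(0)),cv2.minAreaRect((W*1000).astype(np.float32)))
w=world(.056)-k
# pointer: profile in the top plane, per radius angle of bright line
for rad in(.008,.012,.016,.020,.024):
    a=np.radians(np.arange(90,200,.5));P=np.array([proj(C,[*(k+rad*np.array([np.cos(t),np.sin(t)])),.056]) for t in a]).astype(np.float32)
    v=cv2.remap(im,P[None,:,0],P[None,:,1],cv2.INTER_LINEAR).mean(2)[0]
    b=v>(v.min()+90);print(rad,v.max().round(),np.degrees(a[b]).mean() if b.any() else None,b.sum())
```

```text
[0.5375 0.2179 0.1026] [-0.0007  0.9022 -0.4312  0.0002] [-0.4444 -0.0697 -1.2107]
mark 3 [-0.001  -0.0027] -110.3678740403542 0.0028812558430201694 ((-7.590400695800781, 4.430686950683594), (0.8616943359375, 60.181854248046875), 41.880855560302734)
0.008 159.0 128.75 60
0.012 154.0 128.0 39
0.016 242.0 133.8252427184466 103
0.02 255.0 149.33526011560693 173
0.024 255.0 148.1120218579235 183
```

Pointer is at 128.5°, mark at 128.9–129.3°: knob set. Now over to the fin.

>>> {"method": "arm_command", "body": {"increments": [[-1,-0.03,-0.018,0,0,0,-8.5],[-1,-0.06,-0.036,0,0,0,-17],[-1,-0.0972,-0.0602,0,0,0,-25.5],[-1,-0.0972,-0.0602,0,0,0,-34],[-1,-0.0972,-0.0602,0,0,0,-42.5],[-1,-0.0972,-0.0602,0,0,0,-51],[-1,-0.0972,-0.0602,0,0,0,-58.3],[-1,-0.0972,-0.0602,0.02,0,0,-58.3]]}}

```text
clock: 12.95
eef_pos: [0.524, 0.3312, 0.0826]
eef_rot: [-0.001, 0.998, 0.065, 0.001]
force: [0.9, 0.4, -0.5]
grip_width: 0.0852
grip_force: 0.0
```

>>> {"method": "arm_command", "body": {"increments": [[-1,0,0,0.03,0,0,0],[-1,0,0,0.04,0,0,0],[-1,0,0,0.04,0,0,0],[1,0,0,0.04,0,0,0],[1,0,0,0.04,0,0,0],[1,0,0,0.04,0,0,0],[1,0,0,0.04,0,0,0],[1,0,0,0.04,0,0,0]]}}

```text
clock: 13.75
eef_pos: [0.5234, 0.3311, 0.0426]
eef_rot: [-0.0, 0.998, 0.063, 0.0]
force: [-0.1, 3.7, 0.9]
grip_width: 0.0122
grip_force: 1.0
```

>>> {"method": "arm_command", "body": {"increments": [[1,0,0,0,0,0,0],[1,0,0,0,0,0,0]]}}

```text
clock: 13.95
eef_pos: [0.5233, 0.3311, 0.0427]
eef_rot: [-0.0, 0.998, 0.063, 0.0]
force: [-1.3, -0.6, 6.3]
grip_width: 0.0115
grip_force: 40.5
```

>>> {"method": "arm_command", "body": {"increments": [[1,0,0.015,0,0,0,0],[1,0,0.03,0,0,0,0],[1,0,0.045,0,0,0,0],[1,0,0.06,0,0,0,0],[1,0,0.075,0,0,0,0],[1,0,0.09,0,0,0,0],[1,0,0.1,0,0,0,0],[1,0,0.104,0,0,0,0]]}}

```text
clock: 14.75
eef_pos: [0.5365, 0.2265, 0.0427]
eef_rot: [-0.0, 0.998, 0.062, 0.0]
force: [-1.2, 1.2, 5.5]
grip_width: 0.0114
grip_force: 40.6
```

>>> {"method": "arm_command", "body": {"increments": [[1,0,0.003,0,0,0,0],[1,0,0.006,0,0,0,0],[1,0,0.008,0,0,0,0],[1,0,0.008,0,0,0,0]]}}

```text
clock: 15.15
eef_pos: [0.537, 0.2224, 0.0427]
eef_rot: [-0.002, 0.998, 0.063, 0.0]
force: [-3.0, 14.1, 1.7]
grip_width: 0.0112
grip_force: 40.4
```

Hood is at its stop (travel 0.1096 m, 14 N). Releasing, lifting, and heading for a look at the mirror.

>>> {"method": "arm_command", "body": {"increments": [[-1,0,0.003,0,0,0,0],[-1,0,0.003,0,0,0,0],[-1,0,0.003,-0.04,0,0,0],[-1,0,0.003,-0.09,0,0,0],[-1,-0.01,0.04,-0.13,0,0,0],[-1,-0.03,0.08,-0.16,0,0,0],[-1,-0.05,0.13,-0.18,0,0,0],[-1,-0.07,0.18,-0.2,0,0,0]]}}

```text
clock: 15.95
eef_pos: [0.4951, 0.0519, 0.2348]
eef_rot: [-0.0, 0.998, 0.062, 0.0]
force: [1.9, -0.6, -0.7]
grip_width: 0.0852
grip_force: 0.0
```

>>> {"method": "arm_command", "body": {"increments": [[-1,-0.05,0.19,-0.06,0,0,0],[-1,-0.05,0.19,-0.06,0,0,0],[-1,-0.05,0.19,-0.06,0,0,0],[-1,-0.05,0.19,-0.06,0,0,0],[-1,-0.05,0.19,-0.06,0,0,0],[-1,-0.05,0.19,-0.06,0,0,0],[-1,-0.05,0.19,-0.06,0,0,0]]}}

```text
clock: 16.65
eef_pos: [0.4699, -0.1401, 0.2933]
eef_rot: [-0.0, 0.998, 0.063, -0.0]
force: [0.2, 0.2, -0.6]
grip_width: 0.085
grip_force: 0.0
```

```bash
cat > m.py <<'E'
from h import *
import pickle
np.set_printoptions(precision=4,suppress=True)
def look(tag):
    s=r.observe();print(s["eef_pos"],s["eef_rot"],s["joint_positions"],s["clock"])
    C=cal("wrist");im=r.read_camera("wrist");cv2.imwrite(f"pics/{tag}.png",im)
    D={n:px("wrist",n)[:1] for n in("mirror_center","mirror_bar","bead","lens","marker","stand")}
    pickle.dump((C,D),open(tag+".pkl","wb"))
    for n,z in dict(mirror_center=.075,mirror_bar=.075,bead=.18,lens=.18,marker=.18,stand=0).items(): print(n,[(p.round(1),f,atz(C,p,z)) for p,f in D[n]])
    hsv=cv2.cvtColor(im,cv2.COLOR_BGR2HSV).astype(int);H,S,V=hsv[...,0],hsv[...,1],hsv[...,2]
    for nm,m,z in(("redbar",((H<5)|(H>175))&(S>170)&(V>80),.081),("bead",(H>22)&(H<34)&(S>170)&(V>120),.18)):
        n,l,st,ce=cv2.connectedComponentsWithStats(m.astype(np.uint8))
        for i in sorted(range(1,n),key=lambda i:-st[i,4])[:3]:
            ys,xs=np.where(l==i);W=np.array([atz(C,p,z)[:2] for p in zip(xs,ys)],np.float32)*1000
            print(nm,st[i],ce[i].round(1),cv2.minAreaRect(W))
E
python3 -c "
from m import *
look('m1')
r.read_camera('top');print(px('top','hood_fin'),[atz(cal('top'),p,.085) for p,f in px('top','hood_fin')[:1]])"
```

```text
[ 0.4699 -0.1401  0.2933] [-0.0002  0.998   0.0629 -0.0003] [-0.4493  0.0201  0.6283  1.9134 -0.0128  1.2126 -1.2616] 16.65
mirror_center [(array([331.8, 116.1]), 0.95, array([ 0.5371, -0.1516,  0.075 ]))]
mirror_bar [(array([330.8, 189.7]), 0.73, array([ 0.4377, -0.1645,  0.075 ]))]
bead []
lens []
marker []
stand [(array([330.4, 116.1]), 0.92, array([ 0.535 , -0.1535,  0.    ]))]
redbar [295 184  68   9 495] [328.4 188.3] ((441.06475830078125, -160.72201538085938), (11.245244979858398, 93.5521240234375), 5.267889976501465)
redbar [133  75   1   3   3] [133.  76.] ((553.5926513671875, 100.31462097167969), (5.513429641723633e-07, 2.340872049331665), 86.49234771728516)
redbar [134  81   1   1   1] [134.  81.] ((547.881591796875, 99.43640899658203), (0.0, 0.0), 0.0)
bead [   5   38   80   79 3300] [50.5 76.5] ((539.48876953125, 121.72572326660156), (67.00636291503906, 56.18987274169922), 7.238461971282959)
bead [18 85  3  8  8] [18.9 88.5] ((527.331787109375, 148.092041015625), (6.131978988647461, 0.6243041753768921), 9.980810165405273)
bead [14 73  2  3  3] [14.7 74. ] ((539.8505859375, 149.59710693359375), (1.7497791051864624, 0.44997090101242065), 20.10762596130371)
[(array([243.328, 205.68 ]), 0.98)] [array([0.5377, 0.2223, 0.085 ])]
```

Hood confirmed home (fin at 0.538, 0.222 from the top camera). Two views of the bead from the wrist for its exact height.

>>> {"method": "arm_command", "body": {"increments": [[-1,0.05,-0.02,-0.007,0,0,0],[-1,0.09,-0.03,-0.007,0,0,0],[-1,0.115,-0.036,-0.007,0,0,0],[-1,0.115,-0.036,-0.007,0,0,0],[-1,0.115,-0.036,-0.007,0,0,0]]}}

```text
clock: 17.65
eef_pos: [0.5796, -0.0909, 0.3001]
eef_rot: [0.0, 0.998, 0.063, -0.001]
force: [-0.9, -0.8, -0.0]
grip_width: 0.0852
grip_force: 0.0
```

```bash
python3 -c "
from m import *
look('m2')"
```

```text
[ 0.5796 -0.0909  0.3001] [ 0.0004  0.998   0.0627 -0.0006] [-0.4591  0.2282  0.6114  1.7083 -0.1363  1.2493 -1.2619] 17.65
mirror_center [(array([356.3, 197. ]), 0.83, array([ 0.539 , -0.1543,  0.075 ]))]
mirror_bar [(array([351.6, 257.4]), 0.61, array([ 0.4411, -0.1636,  0.075 ]))]
bead []
lens [(array([312.6,  94.5]), 0.82, array([ 0.6667, -0.076 ,  0.18  ]))]
marker [(array([440.3,  99.7]), 0.69, array([ 0.6775, -0.1992,  0.18  ]))]
stand [(array([350.2, 184.6]), 0.81, array([ 0.5375, -0.1542,  0.    ]))]
redbar [320 254  62   9 409] [350.5 258.5] ((442.63720703125, -161.11802673339844), (12.351346015930176, 94.13577270507812), 5.370273113250732)
bead [  61  131   70   67 2650] [ 99.2 161.7] ((570.1888427734375, 137.1705780029297), (69.15278625488281, 56.824851989746094), 7.099146842956543)
bead [369  90  17  17 202] [376.9  97.7] ((671.2388916015625, -138.09088134765625), (14.624470710754395, 15.620548248291016), 7.227355480194092)
```

>>> {"method": "arm_command", "body": {"increments": [[-1,0.022,0.044,0,0,0,0],[-1,0.044,0.088,0,0,0,0],[-1,0.044,0.126,0,0,0,0],[-1,0.044,0.126,0,0,0,0],[-1,0.044,0.126,0,0,0,0],[-1,0.044,0.126,0,0,0,0]]}}

```text
clock: 18.6
eef_pos: [0.639, -0.2095, 0.3008]
eef_rot: [-0.0, 0.998, 0.063, 0.0]
force: [0.2, -0.5, -0.7]
grip_width: 0.0854
grip_force: 0.0
```

```bash
python3 -c "
from m import *
look('m3')
M=[pickle.load(open(t+'.pkl','rb')) for t in('m1','m2','m3')]
for n in('mirror_center','mirror_bar','bead','lens','marker'):
    o=[(C,D[n][0][0]) for C,D in M if D[n] and D[n][0][1]>.4]
    if len(o)>1: print(n,len(o),*tri(o))
"
```

```text
[ 0.639  -0.2095  0.3008] [-0.0004  0.998   0.063   0.0001] [-0.2336  0.4057  0.6419  1.5118 -0.2481  1.3065 -1.0104] 18.6
mirror_center [(array([272.4, 227.5]), 0.93, array([ 0.5353, -0.1557,  0.075 ]))]
mirror_bar []
bead [(array([146.2, 101.7]), 0.59, array([ 0.6992, -0.0346,  0.18  ]))]
lens [(array([194.4, 140.7]), 0.78, array([ 0.6674, -0.0812,  0.18  ]))]
marker [(array([316.4, 144. ]), 0.96, array([ 0.6797, -0.204 ,  0.18  ]))]
stand [(array([276.1, 210.6]), 0.62, array([ 0.5343, -0.1513,  0.    ]))]
redbar [241 279  60   9 395] [270.1 283. ] ((443.21435546875, -161.00921630859375), (13.47262954711914, 93.34908294677734), 5.787834167480469)
bead [   0  163   56   62 2018] [ 28.2 193.9] ((586.5079956054688, 103.63275146484375), (68.26885223388672, 56.7425651550293), 7.121660232543945)
bead [247 136  15  15 178] [254.1 142.7] ((672.6685791015625, -141.1351318359375), (14.040136337280273, 14.501458168029785), 7.265999794006348)
mirror_center 3 [ 0.5372 -0.1539  0.0749] [np.float64(0.0023006375725646024), np.float64(0.0018490587106722908), np.float64(0.0024904883977373295)]
mirror_bar 2 [ 0.4344 -0.1658  0.0628] [np.float64(0.000280579877061296), np.float64(0.0002805798770612776)]
lens 2 [ 0.6663 -0.0762  0.1684] [np.float64(0.0008583283908684193), np.float64(0.0008583283908683714)]
marker 2 [ 0.6783 -0.2041  0.1678] [np.float64(7.12506340372703e-05), np.float64(7.125063403715414e-05)]
```

Run:
```python
from m import *
M={t:pickle.load(open(t+'.pkl','rb'))[0] for t in('m1','m2','m3')}
o=[(M['m2'],(376.9,97.7)),(M['m3'],(254.1,142.7))]
print(*tri(o))
for c,g in(("top",(357,164)),("side",(313,163))):
    im=cv2.imread(f"pics/{c}0.png");hsv=cv2.cvtColor(im,cv2.COLOR_BGR2HSV).astype(int);H,S,V=hsv[...,0],hsv[...,1],hsv[...,2]
    m=(H>20)&(H<36)&(S>150)&(V>110);yy,xx=np.mgrid[:400,:640];m&=np.hypot(xx-g[0],yy-g[1])<9
    print(c,m.sum(),xx[m].mean(),yy[m].mean());o.append((cal(c),(xx[m].mean(),yy[m].mean())))
print(*tri(o)); print(*tri(o[:3]))
# red bar axis from m1..m3 centroids
b=[(M['m1'],(328.4,188.3)),(M['m2'],(350.5,258.5)),(M['m3'],(270.1,283.0))];print("bar",*tri(b))
# mirror glass centre from colour quad in m1..m3 at z=.075+
for t in M:
    im=cv2.imread(f"pics/{t}.png");print(t,[v for v in cv2.cvtColor(im,cv2.COLOR_BGR2HSV)[tuple(np.int32(proj(M[t],[.5385,-.154,.075]))[::-1])]])
```

```text
[ 0.6719 -0.1396  0.1719] [np.float64(6.401964979953289e-05), np.float64(6.401964979977423e-05)]
top 24 359.0833333333333 161.91666666666666
side 21 311.0 159.61904761904762
[ 0.6715 -0.1399  0.1722] [np.float64(0.0006177515671299447), np.float64(0.0004547248284125219), np.float64(0.0006274571083301175), np.float64(0.00046207749198185876)]
[ 0.6717 -0.1399  0.1713] [np.float64(0.00036922197002431004), np.float64(0.0003897056517580938), np.float64(0.000704451617887598)]
bar [ 0.4407 -0.1607  0.0785] [np.float64(0.0005371082411101558), np.float64(0.0007162949630854845), np.float64(0.0006110436515760575)]
m1 [np.uint8(96), np.uint8(29), np.uint8(175)]
m2 [np.uint8(95), np.uint8(32), np.uint8(175)]
m3 [np.uint8(94), np.uint8(30), np.uint8(185)]
```

Run:
```python
from m import *
for t in('m1','m2','m3'):
    C=pickle.load(open(t+'.pkl','rb'))[0];im=cv2.imread(f"pics/{t}.png");hsv=cv2.cvtColor(im,cv2.COLOR_BGR2HSV).astype(int);H,S,V=hsv[...,0],hsv[...,1],hsv[...,2]
    m=(H>85)&(H<106)&(S>12)&(S<70)&(V>110)
    n,l,st,ce=cv2.connectedComponentsWithStats(m.astype(np.uint8));p=proj(C,[.5385,-.154,.075]).astype(int);i=l[p[1],p[0]]
    ys,xs=np.where(l==i);W=np.array([atz(C,q,.075)[:2] for q in zip(xs,ys)],np.float32)*1000
    print(t,st[i],cv2.minAreaRect(W))
```

```text
m1 [ 291   86   85   65 3860] ((533.7968139648438, -153.2918701171875), (80.09317016601562, 109.02735900878906), 5.297635555267334)
m2 [ 316  172   64   55 2362] ((533.2485961914062, -144.44564819335938), (81.70021057128906, 94.7942886352539), 5.893433094024658)
m3 [ 232  201   76   53 3136] ((534.2258911132812, -152.12596130371094), (81.74126434326172, 111.61782836914062), 5.082098960876465)
```

Pivot (0.534, −0.1527), stand yaw 5.3°, bead (0.6717, −0.1398, 0.172) → tilt 55.0° (0.959 rad). Moving over the bar, with the fingers half closed so they clear the frame.

>>> {"method": "arm_command", "body": {"increments": [[0,-0.04,-0.012,0,0,0,-8.5],[0,-0.085,-0.03,0,0,0,-17],[0,-0.13,-0.05,0.02,0,0,-25.5],[0,-0.17,-0.065,0.04,0,0,-34],[0,-0.192,-0.0726,0.06,0,0,-42.5],[0,-0.192,-0.0726,0.08,0,0,-51],[0,-0.192,-0.0726,0.1,0,0,-59.5],[0,-0.192,-0.0726,0.12,0,0,-68]]}}

```text
clock: 19.75
eef_pos: [0.4395, -0.1621, 0.1804]
eef_rot: [0.0, 0.79, 0.613, 0.001]
force: [1.1, 0.3, -0.1]
grip_width: 0.0428
grip_force: 0.0
```

>>> {"method": "arm_command", "body": {"increments": [[0,0,0,0,0,0,-8.5],[0,0,0,0.02,0,0,-17],[0,0,0,0.04,0,0,-20.1],[0,0,0,0.06,0,0,-20.1],[0,0,0,0.06,0,0,-20.1]]}}

```text
clock: 20.25
eef_pos: [0.4381, -0.162, 0.1191]
eef_rot: [-0.001, 0.674, 0.739, -0.001]
force: [0.2, -0.5, 0.0]
grip_width: 0.0427
grip_force: 0.0
```

Run:
```python
from m import *
s=r.observe();print(s["eef_pos"],s["eef_rot"],s["joint_positions"],s["grip_width"])
Rm=R.from_quat(np.roll(s["eef_rot"],-1)).as_matrix();print(Rm)
print("to bar, tool axes",Rm.T@(np.array([.4394,-.1615,.028])-s["eef_pos"]))
look("m4")
```

```text
[ 0.4381 -0.162   0.1191] [-0.0012  0.6738  0.7389 -0.001 ] [-0.2209  0.1986  0.4935  2.1588 -0.1278  0.8147  0.4447] 0.042674298523102026
[[-0.092   0.9958 -0.0032]
 [ 0.9958  0.092   0.0001]
 [ 0.0004 -0.0032 -1.    ]]
to bar, tool axes [0.0004 0.0016 0.091 ]
[ 0.4381 -0.162   0.1191] [-0.0012  0.6738  0.7389 -0.001 ] [-0.2209  0.1986  0.4935  2.1588 -0.1278  0.8147  0.4447] 20.25
mirror_center [(array([436.7, 205.1]), 0.92, array([ 0.5347, -0.1513,  0.075 ]))]
mirror_bar [(array([320.1, 205.7]), 0.69, array([ 0.4419, -0.1605,  0.075 ]))]
bead []
lens []
marker []
stand [(array([405.4, 182.7]), 0.64, array([ 0.5317, -0.1525,  0.    ]))]
redbar [ 310  147   15  116 1578] [316.7 203.9] ((439.6459655761719, -160.6988525390625), (11.340344429016113, 94.986328125), 4.949554443359375)
```

>>> {"method": "arm_command", "body": {"increments": [[0,0,0.0015,0.04,0,0,0],[0,0,0.0015,0.075,0,0,0],[0,0,0.0015,0.091,0,0,0],[0,0,0.0015,0.091,0,0,0],[1,0,0.0015,0.091,0,0,0],[1,0,0.0015,0.091,0,0,0],[1,0,0.0015,0.091,0,0,0],[1,0,0.0015,0.091,0,0,0]], "newtons": 40}}

```text
clock: 21.4
eef_pos: [0.4386, -0.1626, 0.0307]
eef_rot: [-0.001, 0.674, 0.739, -0.001]
force: [-17.7, -2.4, 19.0]
grip_width: 0.0106
grip_force: 39.1
```

Run:
```python
from m import *
s=r.observe();print(s["eef_pos"],s["eef_rot"],s["grip_width"],s["grip_force"],s["force"])
```

```text
[ 0.4386 -0.1626  0.0307] [-0.0013  0.6742  0.7385 -0.0005] 0.01062766595686449 39.06915843486786 [-17.6615  -2.4237  19.0318]
```

>>> {"method": "arm_command", "body": {"increments": [[1,0,0.0007,-0.0114,0,0,0],[1,0,0.0027,-0.0226,0,0,0],[1,0,0.0061,-0.0334,0,0,0],[1,0,0.0107,-0.0439,0,0,0],[1,0,0.0166,-0.0537,0,0,0],[1,0,0.0235,-0.0626,0,0,0],[1,0,0.0316,-0.0707,0,0,0],[1,0,0.0405,-0.0778,0,0,0]]}}

```text
clock: 22.2
eef_pos: [0.4748, -0.1594, 0.1084]
eef_rot: [-0.004, 0.675, 0.738, -0.003]
force: [-24.9, -1.4, 28.1]
grip_width: 0.0102
grip_force: 41.0
```

>>> {"method": "arm_command", "body": {"increments": [[1,0,0,0,0,0,0],[1,0,0,0,0,0,0],[1,0,0,0,0,0,0]]}}

```text
clock: 22.5
eef_pos: [0.4768, -0.1593, 0.1092]
eef_rot: [-0.003, 0.675, 0.738, -0.001]
force: [-39.6, -0.3, 50.3]
grip_width: 0.0101
grip_force: 44.3
```

Run:
```python
from m import *
s=r.observe();print(s["eef_pos"],s["eef_rot"],s["grip_width"],s["grip_force"],s["force"],s["wrist_torque"])
c=np.array([.534,-.1527,.075]);ux=np.array([np.cos(np.radians(5.3)),np.sin(np.radians(5.3)),0])
B=np.array([.6717,-.1398,.172])
def barp(a,v=0): return c-.095*np.cos(a)*ux+np.array([0,0,.095*np.sin(a)])+v*np.array([-ux[1],ux[0],0])
for cam in("wrist","top","side"):
    C=cal(cam);im=r.read_camera(cam);cv2.imwrite(f"pics/f_{cam}.png",im)
    o=[px(cam,n)[:1] for n in("mirror_bar","mirror_center")]
    hsv=cv2.cvtColor(im,cv2.COLOR_BGR2HSV).astype(int);H,S,V=hsv[...,0],hsv[...,1],hsv[...,2]
    m=((H<5)|(H>175))&(S>140)&(V>60);n,l,st,ce=cv2.connectedComponentsWithStats(m.astype(np.uint8))
    print(cam,o,[(st[i].tolist(),ce[i].round(1)) for i in range(1,n) if st[i,4]>8])
    for d in(45,55,65): print(d,[proj(C,barp(np.radians(d),v)).round(1) for v in(-.044,0,.044)])
```

```text
[ 0.4768 -0.1593  0.1092] [-0.0029  0.6746  0.7382 -0.0013] 0.010070266098977095 44.270003736019135 [-39.5686  -0.2566  50.3329] [0.0252 8.7447 0.0775]
wrist [[(array([316.096, 260.48 ]), 0.76)], [(array([392.192, 205.   ]), 0.57)]] [([302, 167, 26, 176, 3783], array([315.3, 251.2]))]
45 [array([298.3, 318. ]), array([296.6, 251.2]), array([294.7, 172.4])]
55 [array([319.8, 331.4]), array([319.9, 261.1]), array([320.1, 177.3])]
65 [array([347., 343.]), array([349.7, 269.8]), array([352.9, 181.6])]
top [[(array([291.584, 171.   ]), 0.57)], [(array([358.72, 214.8 ]), 0.55)]] [([280, 69, 22, 22, 83], array([290.9,  81.6])), ([201, 149, 9, 9, 53], array([205.2, 153. ]))]
45 [array([377.7, 227.7]), array([363.5, 228.7]), array([349.3, 229.6])]
55 [array([377.8, 223.2]), array([363.5, 224.2]), array([349.2, 225.1])]
65 [array([377.7, 218.3]), array([363.4, 219.2]), array([349.1, 220.1])]
side [[(array([369.792, 179.8  ]), 0.62)], [(array([349.696, 188.   ]), 0.55)]] [([365, 169, 7, 17, 38], array([368.4, 177.2])), ([193, 203, 13, 15, 35], array([200.8, 212.1])), ([217, 271, 10, 11, 85], array([222., 276.]))]
45 [array([375. , 170.6]), array([372.1, 178.4]), array([369.1, 186.6])]
55 [array([371.4, 167.3]), array([368.4, 175. ]), array([365.3, 183.1])]
65 [array([367.2, 164.4]), array([364.2, 172.1]), array([360.9, 180.1])]
```

Held at about 54°, but the bar is pressed radially with ~60 N; relaxing the command outward by a few mm and adding a degree of tilt.

>>> {"method": "arm_command", "body": {"increments": [[1,0,-0.001,-0.002,0,0,0],[1,0,-0.002,-0.0042,0,0,0],[1,0,-0.002,-0.0042,0,0,0],[1,0,-0.002,-0.0042,0,0,0]]}}

```text
clock: 23.35
eef_pos: [0.4804, -0.1589, 0.1129]
eef_rot: [0.001, 0.674, 0.739, 0.001]
force: [4.7, -1.8, -7.2]
grip_width: 0.01
grip_force: 40.8
```

```bash
cat > fin.py <<'E'
from m import *
s=r.observe();print(s["eef_pos"],s["grip_width"],s["grip_force"],s["force"],s["clock"])
c=np.array([.534,-.1527,.075]);y=np.radians(5.3);ux=np.array([np.cos(y),np.sin(y),0]);uy=np.array([-ux[1],ux[0],0])
P=lambda a,rr,v:c-rr*np.cos(a)*ux+np.array([0,0,rr*np.sin(a)])+v*uy
C=cal("wrist");im=r.read_camera("wrist");cv2.imwrite("pics/fw%d.png"%(s["clock"]*100),im)
hsv=cv2.cvtColor(im,cv2.COLOR_BGR2HSV).astype(int);H,S,V=hsv[...,0],hsv[...,1],hsv[...,2]
m=(((H<5)|(H>175))&(S>140)&(V>40)).astype(np.uint8)
# silhouette of the whole red cylinder vs model, swept over tilt
from scipy.optimize import minimize_scalar
def sil(a):
    k=[proj(C,P(a,.095,v)+.006*(np.cos(t)*ux+np.sin(t)*np.array([0,0,1]))) for v in(-.048,.048) for t in np.linspace(0,6.283,16)]
    z=np.zeros((400,640),np.uint8);cv2.fillConvexPoly(z,cv2.convexHull(np.float32(k)).astype(np.int32),1);return z
for cam in("wrist",):
    q=[(d,round(float((sil(np.radians(d))&m).sum()/(sil(np.radians(d))|m).sum()),3)) for d in np.arange(48,63,1.)];print(q)
ys,xs=np.where(m);
for v in(-.04,.04):
    row=int(proj(C,P(np.radians(55),.095,v))[1]);x=np.where(m[row])[0];print(row,x.min() if len(x) else None,x.max() if len(x) else None,[ (d,np.where(sil(np.radians(d))[row])[0][[0,-1]].tolist()) for d in(53,55,57)])
# frame/bail: glass visible edge on the face seen from behind is not used
E
python3 fin.py
```

```text
[ 0.4804 -0.1589  0.1129] 0.00998390835841873 40.82359850406647 [ 4.659  -1.7598 -7.1929] 23.35
[(np.float64(48.0), 0.066), (np.float64(49.0), 0.117), (np.float64(50.0), 0.186), (np.float64(51.0), 0.254), (np.float64(52.0), 0.355), (np.float64(53.0), 0.461), (np.float64(54.0), 0.599), (np.float64(55.0), 0.742), (np.float64(56.0), 0.888), (np.float64(57.0), 0.783), (np.float64(58.0), 0.624), (np.float64(59.0), 0.469), (np.float64(60.0), 0.364), (np.float64(61.0), 0.254), (np.float64(62.0), 0.16)]
320 307 326 [(53, [298, 319]), (55, [303, 324]), (57, [308, 329])]
184 305 327 [(53, [295, 320]), (55, [300, 325]), (57, [306, 332])]
```

>>> {"method": "arm_command", "body": {"increments": [[1,0,-0.0016,0.0012,0,0,0],[1,0,-0.0016,0.0012,0,0,0],[1,0,-0.0016,0.0012,0,0,0],[1,0,-0.0016,0.0012,0,0,0],[1,0,-0.0016,0.0012,0,0,0],[1,0,-0.0016,0.0012,0,0,0]]}}

```text
clock: 24.0
eef_pos: [0.4775, -0.1592, 0.1107]
eef_rot: [-0.0, 0.674, 0.739, -0.0]
force: [-3.1, -4.4, 5.8]
grip_width: 0.0099
grip_force: 42.2
```

```bash
cat >> fin.py <<'E'
for cam in("top","side"):
    C=cal(cam);im=r.read_camera(cam);hsv=cv2.cvtColor(im,cv2.COLOR_BGR2HSV).astype(int);H,S,V=hsv[...,0],hsv[...,1],hsv[...,2]
    p=proj(C,P(.96,.095,0));yy,xx=np.mgrid[:400,:640];m=((((H<7)|(H>173))&(S>120)&(V>40))&(np.hypot(xx-p[0],yy-p[1])<25)).astype(np.uint8)
    cv2.imwrite(f"pics/e_{cam}.png",im)
    if m.any(): print(cam,m.sum(),[(d,round(float((sil(np.radians(d))&m).sum()/m.sum()),2)) for d in np.arange(47,64,2.)])
E
python3 fin.py
```

```text
[ 0.4775 -0.1592  0.1107] 0.009917114285755244 42.20277786254883 [-3.1218 -4.3504  5.8217] 24.0
[(np.float64(48.0), 0.209), (np.float64(49.0), 0.289), (np.float64(50.0), 0.372), (np.float64(51.0), 0.477), (np.float64(52.0), 0.625), (np.float64(53.0), 0.771), (np.float64(54.0), 0.875), (np.float64(55.0), 0.77), (np.float64(56.0), 0.615), (np.float64(57.0), 0.462), (np.float64(58.0), 0.356), (np.float64(59.0), 0.248), (np.float64(60.0), 0.168), (np.float64(61.0), 0.087), (np.float64(62.0), 0.009)]
323 307 326 [(53, [303, 324]), (55, [308, 329]), (57, [313, 334])]
185 304 327 [(53, [300, 326]), (55, [306, 332]), (57, [312, 338])]
side 45 [(np.float64(47.0), 0.44), (np.float64(49.0), 0.76), (np.float64(51.0), 1.0), (np.float64(53.0), 1.0), (np.float64(55.0), 0.8), (np.float64(57.0), 0.44), (np.float64(59.0), 0.29), (np.float64(61.0), 0.0), (np.float64(63.0), 0.0)]
```

>>> {"method": "arm_command", "body": {"increments": [[1,0,0.0012,-0.0009,0,0,0],[1,0,0.0012,-0.0009,0,0,0],[1,0,0.0012,-0.0009,0,0,0],[1,0,0.0012,-0.0009,0,0,0],[1,0,0.0012,-0.0009,0,0,0],[1,0,0.0012,-0.0009,0,0,0],[1,0,0.0012,-0.0009,0,0,0]]}}

```text
clock: 24.85
eef_pos: [0.4785, -0.159, 0.1115]
eef_rot: [-0.0, 0.674, 0.739, -0.0]
force: [-2.0, -4.0, 5.4]
grip_width: 0.01
grip_force: 42.1
```

```bash
python3 fin.py
```

```text
[ 0.4785 -0.159   0.1115] 0.010009651823669172 42.10368633270264 [-2.0243 -3.9697  5.3576] 24.85
[(np.float64(48.0), 0.149), (np.float64(49.0), 0.22), (np.float64(50.0), 0.293), (np.float64(51.0), 0.401), (np.float64(52.0), 0.515), (np.float64(53.0), 0.626), (np.float64(54.0), 0.8), (np.float64(55.0), 0.892), (np.float64(56.0), 0.754), (np.float64(57.0), 0.572), (np.float64(58.0), 0.449), (np.float64(59.0), 0.321), (np.float64(60.0), 0.231), (np.float64(61.0), 0.142), (np.float64(62.0), 0.066)]
322 307 326 [(53, [301, 322]), (55, [306, 327]), (57, [311, 332])]
184 304 327 [(53, [298, 323]), (55, [304, 329]), (57, [310, 335])]
side 50 [(np.float64(47.0), 0.28), (np.float64(49.0), 0.56), (np.float64(51.0), 0.96), (np.float64(53.0), 1.0), (np.float64(55.0), 0.92), (np.float64(57.0), 0.62), (np.float64(59.0), 0.48), (np.float64(61.0), 0.04), (np.float64(63.0), 0.0)]
```

Tilt is 55° by the silhouette, low force, steady hold. Handing in.

```bash
python3 -c "
from bench import r
print(r.job_done())"
```

```text
the job is handed in; nothing more can be done
None
```

I handed in the job at about 25 s of the 58 s: the knob is set to within about 1° of the red mark, the hood is home at its stop, and the fingers are holding the mirror steady at about 55°, squarely facing the bead to within roughly 1–2°. The first knob grip closed on nothing because the real fingertips end about 35 mm short of the reported TCP, and no verdict came back.

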